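# Set a brass blank in the lever shear

### The arm

A 7-joint arm with a two-finger parallel gripper is mounted at the origin on the work surface. World frame = base frame: x ahead of the robot, y to its left, z up, the work surface at z = 0. Lengths are in mm, angles in rad, forces in N, time in s.
With the tool pointing down it reaches from about 350 to 775 mm from the base axis. Payload 3.1 kg.
Tool frame: the origin (TCP) lies midway between the tips of the shut fingers; the grasp point (between the pads) lies 19 mm behind it; z points along the fingers, y is the line along which they close (so a half turn about z gives the same grasp; the last joint's range is limited). The gripper opens to 85 mm and grips with 20 to 120 N. Pads are 22 mm wide; open, the fingers measure 114 mm over their backs; the gripper's body (76 mm by 85 mm) begins 54 mm behind the grasp point. The pads swing forward as they close: fully open they stand 13 mm farther back than shut.
Start: joints at [1.173, 0.311, 0.014, 1.512, -0.004, 1.319, -0.027], TCP at [191.62, -515.557, 231.304] pointing down, gripper open.
Joint ranges: [-2.7, 2.7], [-0.3, 1.91], [-1.27, 1.3], [0.12, 2.57], [-1.44, 4.58], [0.2, 2.03], [-3.05, 3.05]. Speed limits (rad/s): [2.79, 2.79, 3.14, 3.14, 3.14, 3.14, 3.14].

### API

Orientations are given as a 3x3 rotation matrix whose columns are the frame's x, y, z axes.
In Python, from workcell import robot gives the robot as it stands. The module is installed in compiled form; this text tells all that it offers.
- The arm moves only by the shell command python3 -m creep 'ROWS' [OPENING] [FORCE]. ROWS is JSON, a list that holds one entry, the list of rows, each a list of 4 numbers: the shift along the tool's x, y, z in m, then the turn about the tool's z in rad. In form: [[[dx, dy, dz, twist], ...]]. A call has exactly 5 rows; each row is the pose to reach, as a shift and turn from the pose commanded when the call began, along the tool's axes at that moment; what a row does not reach only later rows make up. A row lasts 1/12 s, in which the tool goes at most 41.7 mm and 7.16 degrees, less where a joint would pass 70% of its speed; a pose out of reach is approached as far as the arm can. A call with a gripper value outside its range is refused whole. OPENING is the gripper's target within -1 to 1 (fully open at 1, half-way at 0, shut at -1), set as the call begins (- or left out, the last holds). The fingers move at their own pace and stop on an object; FORCE is the grip in N (left out, the last holds). Time passes only in rows, so rows that repeat a pose let the fingers close, or fill a call up. It gives the time, the measured TCP pose, the force, the opening and the grip force at its end, in the units of the state.
- robot.sense(): the state, without advancing time (a new reading comes with each control period).
- robot.get_image(name): name is "scene" or "top" or "wrist"; returns a dict with "color" (400x640x3 uint8, red, green, blue), "range_z" (400x640 float32, mm along the optical axis (not along the pixel's ray), 0 where there is no reading), "camera_matrix" (3x3 intrinsics, pixels), "k1" (the pictures are not rectified: a ray, as slopes to the right and down, at radius r is drawn at 1 + k1 r^2 times it, then the intrinsics apply), "rvec" (rotation vector, rad) and "tvec" (3), from world to camera coordinates, as OpenCV has them. Camera axes: x right, y down, z forward; pixel columns grow to the right and rows downward; lengths in mm; the calibration is good to about 2 mm. A picture is of the moment at which its call begins.
- robot.close_job(): hands the job in; it is judged then, once.
The state is a dict: "time_s": time; "joint_positions": joint angles; "qd": joint speeds; "effort": joint torques, N m; "position": TCP position; "ee_rot": TCP orientation; "force": force on the tool from outside, world axes, zero at the start; "torque": the same for the moment, N m; "finger_gap": finger opening in mm; "grasp_force": force on a finger pad.
Only numpy, scipy, OpenCV 4.12 (cv2) and the standard library are available. Lean on these libraries where they do the work, as an engineer would, in place of code of your own. Each camera call takes 0.05 s, during which the arm holds its last target. There are 200 camera calls.

### The job

Get the brass sheet on the lever shear ready to cut: set the fingertips down slowly on its top face, press lightly (about 6 N; over 10 N while sliding scores the polish) and slide it, without shoving it by its edges, until its far long edge lies flush along the fence and its right end touches the length stop. Do not push the stop off its setting, and leave the hammer, jar and brush alone. Then press the raised hold-down bar down flat onto the sheet and leave it there, with the sheet still against fence and stop.

Things in the scene. Friction and masses are not known exactly. Their poses are not given: they have to be found in the camera images.
- shear: Lever shear fixed to the bench. Flat steel bed 235 mm deep (own x -120 to 115), 270 mm wide (own y -125 to 145), on screw feet. Origin: centre of its foot plane, 50 mm below the bed's top face and 0 to 6 mm above the bench; own x points away from the robot, towards the fence; own y to the left. The knife is the bed's right edge, y = -125
- fence_face (a point): The fence: a straight steel bar along the bed's far edge, parallel to shear y. This point is the middle of its near face, at bed level (shear x = 95, y = 27.5 mm); the face runs 112 mm either way along y and stands 12 mm above the bed
- blade_pivot (a point): Pivot bolt of the blade arm, at the shear's far right corner (shear x = 135, y = -130 mm, 26 mm above the bed). The arm, with a black hand grip, is thrown up and back from here and locked, leaning away from the robot, its top 335 mm above the shear's origin at x = 240. Not to be used: keep clear of it
- sheet: Polished brass sheet, 100 mm (own x) by 160 mm (own y) by 2 mm, 0.2 to 0.35 kg, flat on the bed, up to 0.2 rad off square. Origin: centre of its underside. Slides on the bed (friction about 0.27; finger pads hold it better) and under the raised hold-down bar; pressed off centre it swings. When home its centre is 50 mm from the fence face, 80 mm from the stop face
- far_left_corner (a point): The sheet's far left corner (sheet x +50, y +80 mm)
- far_right_corner (a point): The sheet's far right corner (sheet x +50, y -80 mm)
- right_edge (a point): Middle of the sheet's right (short) end (sheet x 0, y -80 mm)
- stop_face (a point): Length stop: upright steel plate 90 mm long, parallel to the knife, 14 to 36 mm beyond it, its top 10 mm above the bed. This point is the middle of the face that the sheet must meet, at bed level (shear x = 45 mm). Held by a thumbscrew: it slips when pushed with over 6 N
- holddown (a joint): Angle of the hold-down bar, rad: 0 = flat on the sheet, grows as its near end rises; starts at 0.48 to 0.60. Stiff hinge: stays where left, takes 2 to 6 N at the pad to lower. Axis parallel to shear y at shear x = 125, 14 mm above the bed. The bar is 24 mm wide (shear y -117 to -93), 14 mm high, 252 mm from hinge to near end
- holddown_pad (a point): Middle of the top face of the black thumb pad (44 mm along the bar, 36 mm across) at the near end of the hold-down bar, 260 mm from the hinge. With the bar down it is at shear x = -135, y = -105, 26 mm above the bed. Pressing here lowers the bar
- hammer: Bystander: hammer 230 mm long on the bench, left of the shear
- jar: Bystander: jar 60 mm across, about 75 mm tall, right of the shear
- brush: Bystander: brush 170 mm long on the bench in front of the shear

How it is judged (in metres and radians):
On the way, in this order (a step that is already met when the one before it is completed fails the run):
1. the sheet is slid at least 15 mm by fingertips pressing on its top (contact force between the fingers and sheet above 1.5 N and distance of sheet from where it was at the start of the episode above 0.015 m and x of the grasp point in the frame of sheet between -0.048 and 0.048 m and y of the grasp point in the frame of sheet between -0.078 and 0.078 m), for 0.05 s.
2. the sheet lies flush along the fence and against the stop, with the hold-down bar still raised (x of each of far_left_corner, far_right_corner in the frame of shear above 0.0935 m and y of right_edge in the frame of stop_face below 0.0015 m and angle between sheet's own z axis and vertical below 0.03 rad and value of joint holddown above 0.2 rad), for 0.1 s.
At the end, for the whole second after the job is handed in: Both far corners of the sheet within 1.5 mm of the fence face, its right end within 1.5 mm of the stop face, sheet flat and at rest, and the hold-down bar down on it (joint below 0.03 rad) (x of each of far_left_corner, far_right_corner in the frame of shear above 0.0935 m and y of right_edge in the frame of stop_face below 0.0015 m and angle between sheet's own z axis and vertical below 0.03 rad and value of joint holddown below 0.03 rad and linear speed of sheet below 0.01 m/s); the robot touches nothing.
It fails at once if the sheet is slid while pressed with more than 10 N, which scores the polish (contact force between the fingers and sheet above 10 N and linear speed of sheet above 0.015 m/s).
It fails at once if the sheet is struck or pressed with more than 40 N (contact force between any of the fingers, the arm and sheet above 40 N).
It fails at once if the sheet is shoved by its edge (fingers push it from beyond its outline) (contact force between the fingers and sheet above 2 N and (x of the grasp point in the frame of sheet above 0.054 m or x of the grasp point in the frame of sheet below -0.054 m or y of the grasp point in the frame of sheet above 0.084 m or y of the grasp point in the frame of sheet below -0.084 m)).
It fails at once if the length stop is pushed more than 2 mm off its setting (distance of stop_face from where it was at the start of the episode above 0.002 m).
It fails at once if hammer, jar or brush is moved more than 20 mm (distance of any of hammer, jar, brush from where it was at the start of the episode above 0.02 m).
It also fails if it takes over 72 s, if anything falls off the work surface, if the arm or the gripper's body presses on something with over 40 N, if the wrist force passes 120 N, or if a joint passes its speed limit or range.

## Working session

There is one attempt and no reset: what is moved stays moved. The work goes in short steps, Python scripts to look and compute and a shell command to move; the robot and the scene stay as the last step left them, time stands still between calls to the robot, and variables do not carry over. Pictures are saved under pics/ and viewed, at most 10 in all, crops included, and the job is handed in when it is done.

```bash
mkdir -p pics; cat > h.py <<'E'
import numpy as np, cv2
from workcell import robot
def cap(n,f=None):
    im=robot.get_image(n)
    if f: cv2.imwrite('pics/'+f,im['color'][:,:,::-1])
    np.savez('last_'+n+'.npz',**im); return im
def ray(im,uv):
    K=im['camera_matrix']; p=np.array([[ (uv[0]-K[0,2])/K[0,0],(uv[1]-K[1,2])/K[1,1]]])[0]
    q=p.copy()
    for _ in range(20): q=p/(1+float(im['k1'])*(q@q))
    R=cv2.Rodrigues(np.array(im['rvec'],float))[0]; t=np.array(im['tvec'],float).ravel()
    return R,t,np.array([q[0],q[1],1.])
def atdepth(im,uv):
    R,t,d=ray(im,uv); u,v=int(round(uv[0])),int(round(uv[1]))
    w=im['range_z'][v-1:v+2,u-1:u+2]; z=np.median(w[w>0]) if (w>0).any() else np.nan
    return R.T@(d*z-t)
def atz(im,uv,z):
    R,t,d=ray(im,uv); c=-R.T@t; w=R.T@d
    return c+w*(z-c[2])/w[2]
E
python3 - <<'E'
from h import *
cap('top','top1.png');cap('scene','scene1.png')
s=robot.sense();print(s['time_s'],s['position'],s['ee_rot'],s['force'],s['finger_gap'])
E
```

```text
0.1 [ 191.36270792 -514.91006396  230.30104149] [[ 9.37321799e-01  3.48463874e-01 -8.79341170e-04]
 [ 3.48464965e-01 -9.37319589e-01  2.03869245e-03]
 [-1.13813036e-04 -2.21733046e-03 -9.99997535e-01]] [ 0.00067726  0.54549089 -0.01411237] 85.67002703456569
```

View pics/top1.png

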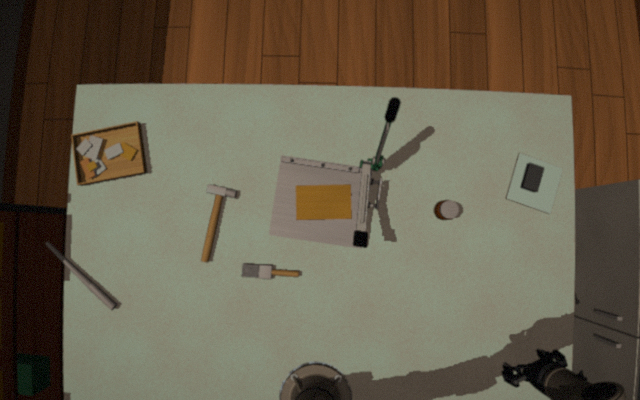

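View pics/scene1.png

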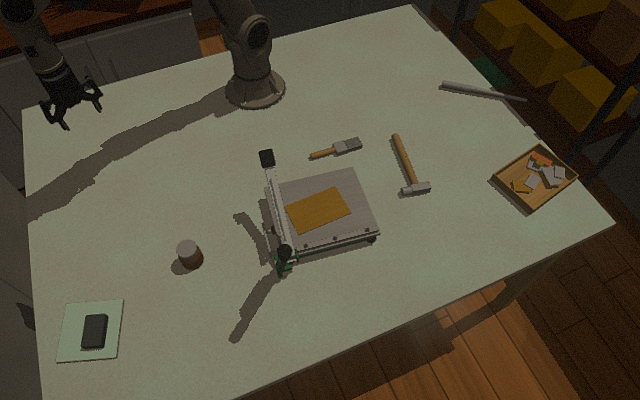

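The top view shows the shear at about (325,200): sheet (296–351,185–220), pad (361,239), fence from (281,158) to (358,167), jar (447,210), brush (270,271). I'll enlarge it to measure.

```bash
python3 - <<'E'
from h import *
im=dict(np.load('last_top.npz'))
c=cv2.resize(im['color'][150:255,262:392,::-1],None,fx=5.5,fy=5.5,interpolation=cv2.INTER_CUBIC)
c=np.clip(c.astype(float)*1.6,0,255).astype(np.uint8)
for k in range(0,130,10): cv2.putText(c,str(262+k),(int(k*5.5),8),0,.3,(0,0,255)); 
for k in range(0,105,10): cv2.putText(c,str(150+k),(0,int(k*5.5)+3),0,.3,(0,0,255))
cv2.imwrite('pics/topc.png',c)
for n,p in dict(pad=(361,239),sheet=(323,202),bedL=(285,225),bench=(240,225),bar=(365,200)).items(): print(n,atdepth(im,p).round(1))
E
```

```text
pad [ 481.1 -107.   218.8]
sheet [580.5  -9.2  52.7]
bedL [511.4  98.9  51.7]
bench [5.078e+02 2.395e+02 2.000e-01]
bar [ 583.8 -122.3  141.6]
```

View pics/topc.png

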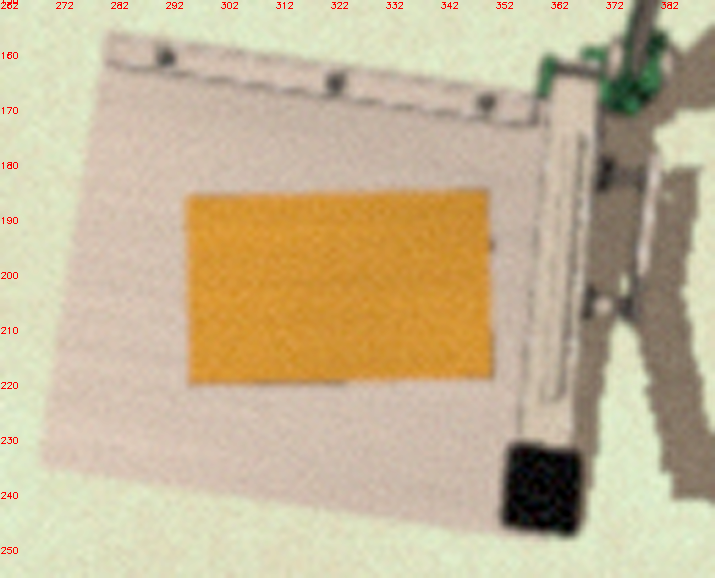

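The crop confirms it. In crop pixels the sheet corners are (186,195), (488,188), (493,377) and (190,384). The fence face runs (104,68)–(537,126), and the stop plate runs about (655,160)–(640,270).

```bash
python3 - <<'E'
from h import *
im=dict(np.load('last_top.npz'))
P=lambda x,y,z:atz(im,(262+x/5.5-.4,150+y/5.5-.4),z).round(1)
for n,a in dict(FL=(186,195,54),FR=(488,188,54),NR=(493,377,54),NL=(190,384,54),fenceL=(104,68,64),fenceR=(537,126,64),bedNL=(40,467,52),stA=(655,160,62),stB=(640,270,62),pad=(542,489,218)).items(): print(n,P(*a))
w=cap('wrist'); R=cv2.Rodrigues(np.array(w['rvec']))[0]; s=robot.sense()
c=-R.T@np.ravel(w['tvec']); E=np.array(s['ee_rot'])
print('cam in tool',E.T@(c-s['position']), 'axes',(E.T@R.T).round(3),w['camera_matrix'])
print('shift to (520,0,330):',E.T@(np.array([520,0,330])-s['position']))
E
```

```text
FL [627.6  71.8  54. ]
FR [635.1 -87.   54. ]
NR [535.8 -91.6  54. ]
NL [528.3  67.   54. ]
fenceL [692.6 116.2  64. ]
fenceR [ 667.3 -111.5   64. ]
bedNL [482.8 144.7  52. ]
stA [ 651.2 -173.9   62. ]
stB [ 593.2 -166.9   62. ]
pad [ 482.3 -104.9  218. ]
cam in tool [  71.91396037    0.47512247 -141.87933312] axes [[-0.    -0.959 -0.283]
 [ 1.    -0.001  0.   ]
 [-0.    -0.283  0.959]] [[302.04687446   0.         321.71333707]
 [  0.         302.04687446 204.23911613]
 [  0.           0.           1.        ]]
shift to (520,0,330): [ 487.43192012 -368.48618224  -98.90408815]
```

```bash
python3 -m creep '[[[0.025,-0.017,-0.02,0],[0.055,-0.038,-0.04,0],[0.085,-0.058,-0.06,0],[0.118,-0.081,-0.07,0],[0.151,-0.104,-0.08,0]]]' 1
python3 -m creep '[[[0.034,-0.023,0,0],[0.068,-0.046,0,0],[0.102,-0.070,0,0],[0.136,-0.093,0,0],[0.170,-0.117,0,0]]]'
python3 -m creep '[[[0.034,-0.023,0,0.06],[0.068,-0.046,0,0.12],[0.102,-0.070,0,0.18],[0.136,-0.093,0,0.24],[0.166,-0.114,0,0.31]]]'
python3 -m creep '[[[0,0,0,0],[0,0,0,0],[0,0,0,0],[0,0,0,0],[0,0,0,0]]]'
```

```text
time_s: 0.57
position: [297.6, -364.3, 312.3]
ee_rot: [[0.938, 0.347, 0.001], [0.347, -0.938, -0.001], [0.0, 0.001, -1.0]]
force: [0.3, -0.5, 0.6]
finger_gap: 85.5
grasp_force: 0.0
time_s: 0.98
position: [416.0, -194.8, 311.2]
ee_rot: [[0.937, 0.348, -0.0], [0.348, -0.937, -0.0], [-0.0, 0.0, -1.0]]
force: [0.9, -0.6, -0.8]
finger_gap: 85.6
grasp_force: 0.0
time_s: 1.4
position: [532.2, -29.3, 311.0]
ee_rot: [[0.999, 0.044, -0.0], [0.044, -0.999, 0.001], [-0.0, -0.001, -1.0]]
force: [0.5, -0.2, 1.0]
finger_gap: 85.2
grasp_force: 0.0
time_s: 1.82
position: [530.9, -33.9, 311.3]
ee_rot: [[0.999, 0.043, -0.0], [0.043, -0.999, -0.001], [-0.0, 0.001, -1.0]]
force: [0.0, -0.2, -0.4]
finger_gap: 85.4
grasp_force: 0.0
```

```bash
python3 - <<'E'
from h import *
im=cap('wrist')
c=np.clip(cv2.resize(im['color'][:,:,::-1],(800,500),interpolation=cv2.INTER_CUBIC)*1.5,0,255).astype(np.uint8)
cv2.imwrite('pics/w1.png',c)
E
```

```text
(no output)
```

View pics/w1.png

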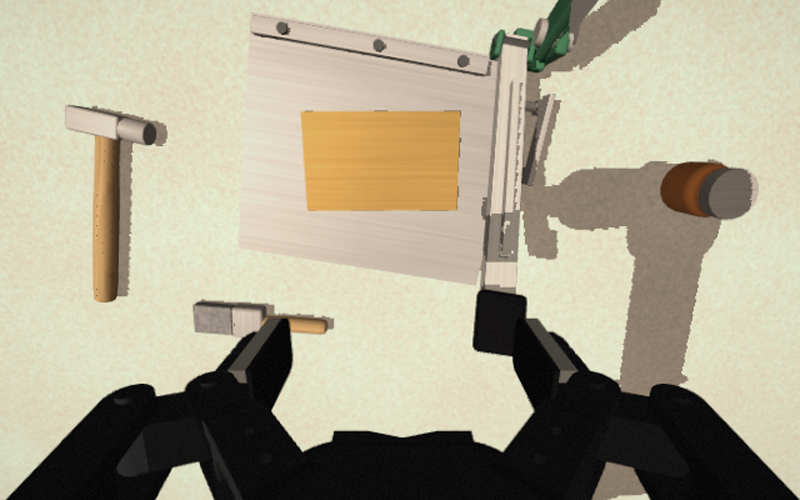

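The wrist view shows the sheet at (302–462,110–210) in display pixels, the fence at (250,15)–(490,75), and the stop plate at about (552,95)–(535,180). I'll enlarge that area.

```bash
python3 - <<'E'
from h import *
im=dict(np.load('last_wrist.npz'))
c=cv2.resize(im['color'][5:180,190:456,::-1],None,fx=3,fy=3,interpolation=cv2.INTER_CUBIC)
c=np.clip(c.astype(float)*1.5,0,255).astype(np.uint8)
cv2.imwrite('pics/w1c.png',c)
for n,p in dict(sheet=(305,128),bed=(220,150)).items(): print(n,atdepth(im,p).round(1))
E
```

```text
sheet [586.3 -11.1  52.3]
bed [553.4 101.   49.9]
```

View pics/w1c.png

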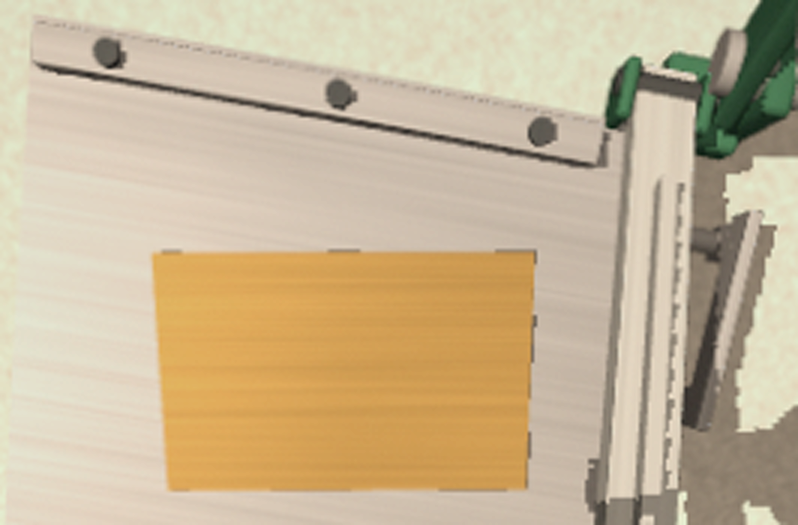

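```bash
python3 - <<'E'
from h import *
im=dict(np.load('last_wrist.npz'))
P=lambda x,y,z:atz(im,(190+x/3-.33,5+y/3-.33),z)
d={n:P(*a) for n,a in dict(FL=(153,254,54),FR=(535,252,54),NR=(527,489,54),NL=(168,490,54),fL=(36,65,63),fR=(594,163,63),sA=(750,212,62),sB=(703,385,62)).items()}
for n in d: print(n,d[n].round(1))
f=d['fL']-d['fR']; yaw=np.arctan2(-f[0],f[1]); print('shear yaw',yaw, np.hypot(f[0],f[1]))
g=d['FL']-d['FR']+d['NL']-d['NR']; print('sheet yaw',np.arctan2(-g[0],g[1]))
X=np.array([np.cos(yaw),np.sin(yaw)]);Y=np.array([-X[1],X[0]])
fm=(d['fL']+d['fR'])[:2]/2
F=lambda p:np.array([X@(p[:2]-fm)+95,Y@(p[:2]-fm)+27.5]).round(1)
for n in d: print(n,'shear',F(d[n]))
print('origin',fm-95*X-27.5*Y)
E
```

```text
FL [630.1  70.2  54. ]
FR [637.4 -88.2  54. ]
NR [538.4 -92.9  54. ]
NL [531.4  66.5  54. ]
fL [697.3 111.5  63. ]
fR [ 671.  -107.6   63. ]
sA [ 656.1 -172.7   62. ]
sB [ 587.2 -162.6   62. ]
shear yaw -0.11953754264250965 220.67059250372924
sheet yaw 0.04518433046309145
FL shear [33.2 88.8]
FR shear [ 59.4 -67.6]
NR shear [-38.4 -84.1]
NL shear [-64.4  73.3]
fL shear [ 95.  137.8]
fR shear [ 95.  -82.8]
sA shear [  88.  -149.3]
sB shear [  18.4 -147.5]
origin [586.53542589 -13.99331359]
```

The numbers are consistent with the given sizes: the sheet measures 100×159 mm, and the stop is 23.5 mm beyond the knife. In shear coordinates the sheet centre must move about +47.5 mm in x and −71 mm in y, and turn −0.16 rad. I'll press at sheet (0,+30) with the fingers half open.

```bash
python3 -m creep '[[[0.018,-0.017,0.02,0],[0.036,-0.034,0.05,0],[0.054,-0.050,0.08,0],[0.054,-0.050,0.12,0],[0.054,-0.050,0.155,0]]]' 0 20
python3 -m creep '[[[0,0,0.02,0],[0,0,0.035,0],[0,0,0.045,0],[0,0,0.045,0],[0,0,0.045,0]]]'
python3 - <<'E'
from h import *
s=robot.sense();print(s['force'],s['position'])
E
```

```text
time_s: 2.28
position: [583.3, 21.3, 154.7]
ee_rot: [[0.999, 0.047, 0.001], [0.047, -0.999, 0.001], [0.001, -0.001, -1.0]]
force: [-0.8, 0.1, 0.1]
finger_gap: 42.8
grasp_force: 0.0
time_s: 2.7
position: [583.2, 19.8, 111.7]
ee_rot: [[0.999, 0.045, 0.0], [0.045, -0.999, -0.0], [0.0, 0.0, -1.0]]
force: [-0.2, 0.6, 0.8]
finger_gap: 42.4
grasp_force: 0.0
[-0.16363731  0.55594436  0.77955416] [583.20932338  19.83550217 111.66225192]
```

```bash
python3 -m creep '[[[0,0,0.02,0],[0,0,0.035,0],[0,0,0.046,0],[0,0,0.051,0],[0,0,0.053,0]]]'
python3 -m creep '[[[0,0,0.001,0],[0,0,0.002,0],[0,0,0.003,0],[0,0,0.004,0],[0,0,0.005,0]]]'
```

```text
time_s: 3.12
position: [583.2, 20.4, 58.3]
ee_rot: [[0.999, 0.046, 0.0], [0.046, -0.999, -0.0], [0.0, 0.0, -1.0]]
force: [0.2, 0.0, -0.4]
finger_gap: 42.7
grasp_force: 0.0
time_s: 3.53
position: [583.4, 20.6, 53.7]
ee_rot: [[0.999, 0.046, 0.001], [0.046, -0.999, -0.0], [0.001, 0.0, -1.0]]
force: [-0.3, -0.1, 0.2]
finger_gap: 42.6
grasp_force: 0.0
```

```bash
python3 -m creep '[[[0,0,0.0005,0],[0,0,0.001,0],[0,0,0.0015,0],[0,0,0.002,0],[0,0,0.0025,0]]]'
```

```text
time_s: 3.95
position: [583.1, 20.6, 51.2]
ee_rot: [[0.999, 0.046, -0.0], [0.046, -0.999, -0.0], [-0.0, 0.0, -1.0]]
force: [-1.0, 0.0, 4.7]
finger_gap: 42.7
grasp_force: 2.6
```

```bash
python3 -m creep '[[[0,0,0.0001,0],[0,0,0.0002,0],[0,0,0.0003,0],[0,0,0.0003,0],[0,0,0.0003,0]]]'
python3 - <<'E'
from h import *
f=[]
s=robot.sense();print(s['force'],s['torque'],s['grasp_force'])
E
```

```text
time_s: 4.37
position: [583.1, 20.6, 51.2]
ee_rot: [[0.999, 0.046, 0.0], [0.046, -0.999, -0.0], [0.0, 0.0, -1.0]]
force: [-1.8, -0.9, 5.7]
finger_gap: 42.6
grasp_force: 2.7
[-1.83914083 -0.88606638  5.74948955] [-0.0228614   0.45092602  0.01469049] 2.723386931246523
```

```bash
python3 -m creep '[[[0.001,0.002,0,0.004],[0.002,0.004,0,0.008],[0.003,0.006,0,0.012],[0.004,0.008,0,0.016],[0.005,0.010,0,0.020]]]'
```

```text
time_s: 4.78
position: [589.2, 11.9, 51.2]
ee_rot: [[1.0, 0.026, 0.002], [0.026, -1.0, 0.001], [0.002, -0.001, -1.0]]
force: [-1.1, 2.4, 5.8]
finger_gap: 42.6
grasp_force: 2.6
```

```bash
cat > tr.py <<'E'
from h import *
def sheet(im):
    hsv=cv2.cvtColor(im['color'],cv2.COLOR_RGB2HSV)
    m=((hsv[...,0]>12)&(hsv[...,0]<28)&(hsv[...,1]>130)&(hsv[...,2]>60)).astype(np.uint8)
    n,l,st,c=cv2.connectedComponentsWithStats(m)
    pts=[]
    for v,u in np.argwhere(m>0):
        p=atz(im,(u,v),54)
        if 500<p[0]<720 and -190<p[1]<130: pts.append(p[:2])
    return m,np.array(pts)
O=np.array([586.5,-14.]);yaw=-.117
X=np.array([np.cos(yaw),np.sin(yaw)]);Y=np.array([-X[1],X[0]])
if __name__=='__main__':
    im=cap('wrist'); m,p=sheet(im); q=np.c_[(p-O)@X,(p-O)@Y]
    b=np.arange(q[:,1].min()+4,q[:,1].max()-4,4); e=[]
    for a in b:
        s=q[(q[:,1]>=a)&(q[:,1]<a+4)]
        if len(s): e.append((a+2,s[:,0].max()))
    e=np.array(e); 
    k=np.polyfit(*e.T,1); r=e[:,1]-np.polyval(k,e[:,0]); g=r>np.median(r)-1.5; k=np.polyfit(*e[g].T,1)
    print('far edge slope(yaw err)',-k[0].round(4),'x at y=-60',np.polyval(k,-60).round(1),'n',g.sum(),len(g),'ymin',q[:,1].min().round(1),'ymax',q[:,1].max().round(1),'xmin',q[:,0].min().round(1))
    s=robot.sense();d=np.array(s['position'][:2])-O;print('tool shear',(d@X).round(1),(d@Y).round(1),s['force'].round(1),s['position'].round(1))
E
python3 tr.py
```

```text
far edge slope(yaw err) 0.1446 x at y=-60 63.3 n 31 41 ymin -87.5 ymax 80.8 xmin -51.9
tool shear 0.1 25.3 [-1.1  1.8  5.2] [589.6  11.1  51.2]
```

```bash
python3 -m creep '[[[0.002,0.004,0,0.01],[0.004,0.008,0,0.02],[0.006,0.012,0,0.03],[0.008,0.016,0,0.04],[0.010,0.020,0,0.05]]]'; python3 -m creep '[[[0.002,0.004,0,0.01],[0.004,0.008,0,0.02],[0.006,0.012,0,0.03],[0.008,0.016,0,0.04],[0.010,0.020,0,0.05]]]';python3 tr.py
```

```text
time_s: 5.25
position: [599.9, -8.0, 51.2]
ee_rot: [[1.0, -0.024, 0.002], [-0.024, -1.0, 0.001], [0.002, -0.001, -1.0]]
force: [0.3, 2.3, 5.6]
finger_gap: 42.6
grasp_force: 2.6
time_s: 5.67
position: [609.4, -28.2, 51.2]
ee_rot: [[0.997, -0.074, 0.002], [-0.074, -0.997, 0.001], [0.002, -0.002, -1.0]]
force: [-0.6, 2.7, 4.8]
finger_gap: 42.7
grasp_force: 2.6
far edge slope(yaw err) 0.0874 x at y=-60 77.2 n 38 40 ymin -121.8 ymax 42.9 xmin -27.3
tool shear 25.1 -12.8 [-0.4  1.3  6.2] [610.  -29.7  51.2]
```

```bash
python3 -m creep '[[[0.001,0.002,0,0.02],[0.002,0.004,0,0.04],[0.003,0.006,0,0.06],[0.005,0.008,0,0.08],[0.006,0.010,0,0.1]]]';python3 tr.py
```

```text
time_s: 6.13
position: [614.7, -38.5, 51.2]
ee_rot: [[0.985, -0.174, 0.002], [-0.174, -0.985, 0.001], [0.002, -0.002, -1.0]]
force: [-0.6, 0.5, 5.6]
finger_gap: 42.7
grasp_force: 2.6
far edge slope(yaw err) 0.0788 x at y=-60 79.1 n 23 40 ymin -127.6 ymax 37.1 xmin -23.1
tool shear 31.2 -21.8 [-0.2  2.6  5. ] [614.9 -39.2  51.2]
```

```bash
python3 - <<'E'
from tr import *
im=dict(np.load('last_wrist.npz')); m,p=sheet(im); q=np.c_[(p-O)@X,(p-O)@Y]
for a in range(-128,40,8):
    s=q[(q[:,1]>=a)&(q[:,1]<a+8)]
    if len(s): print(a+4,s[:,0].max().round(1),s[:,0].min().round(1),end=' | ')
c=np.clip(cv2.resize(im['color'][:260,150:500,::-1],None,fx=2.2,fy=2.2,interpolation=cv2.INTER_CUBIC)*1.5,0,255).astype(np.uint8)
cv2.imwrite('pics/w2.png',c)
E
```

```text
-124 34.7 -14.7 | -116 57.9 -8.2 | -108 82.4 -1.3 | -100 82.5 4.9 | -92 81.9 11.0 | -84 81.4 6.9 | -76 80.6 7.7 | -68 80.0 13.7 | -60 79.5 21.9 | -52 78.7 -18.6 | -44 78.1 -21.3 | -36 77.3 -21.0 | -28 76.7 -22.6 | -20 76.2 -23.1 | -12 75.3 -22.1 | -4 74.8 -19.5 | 4 74.2 -18.4 | 12 73.7 -18.0 | 20 72.9 23.4 | 28 72.3 16.1 | 36 71.4 15.5 |
```

View pics/w2.png

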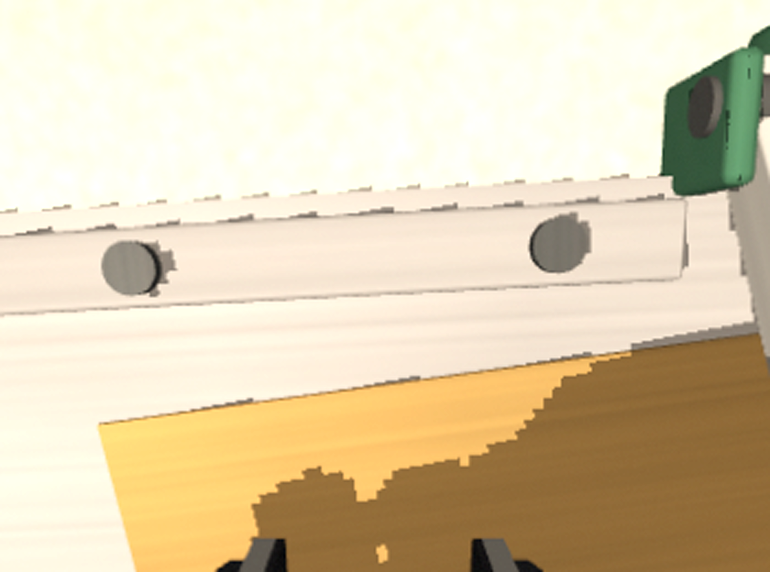

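The sheet is still about 0.077 rad off. The far right corner leads, so the twist slipped at the pads. I'll slide on towards the fence and let it square the sheet, since the press point is left of the contact.

```bash
python3 -m creep '[[[0.003,0.002,0,0],[0.006,0.003,0,0],[0.009,0.004,0,0],[0.012,0.006,0,0],[0.015,0.008,0,0]]]';python3 -m creep '[[[0.002,0,0,0],[0.004,0,0,0],[0.006,0,0,0],[0.008,0,0,0],[0.008,0,0,0]]]';python3 tr.py
```

```text
time_s: 6.6
position: [627.3, -49.3, 51.2]
ee_rot: [[0.985, -0.173, 0.0], [-0.173, -0.985, 0.001], [0.0, -0.001, -1.0]]
force: [-2.3, 3.1, 7.4]
finger_gap: 42.9
grasp_force: 3.3
time_s: 7.02
position: [634.7, -51.6, 51.2]
ee_rot: [[0.985, -0.174, -0.001], [-0.174, -0.985, -0.0], [-0.001, 0.0, -1.0]]
force: [-2.6, 0.2, 7.3]
finger_gap: 42.7
grasp_force: 3.8
far edge slope(yaw err) 0.0314 x at y=-60 93.9 n 21 34 ymin -115.7 ymax 25.6 xmin -1.9
tool shear 52.3 -31.8 [-3.4  0.6  7.6] [634.7 -51.6  51.2]
```

```bash
python3 -m creep '[[[0.001,0,-0.0003,0],[0.002,0,-0.0003,0],[0.003,0,-0.0003,0],[0.005,0,-0.0003,0],[0.006,0,-0.0003,0]]]';python3 tr.py
```

```text
time_s: 7.48
position: [640.4, -52.8, 51.2]
ee_rot: [[0.985, -0.174, -0.001], [-0.174, -0.985, -0.0], [-0.001, 0.001, -1.0]]
force: [-3.4, 1.1, 6.7]
finger_gap: 42.8
grasp_force: 3.4
far edge slope(yaw err) -0.0037 x at y=-60 93.2 n 20 35 ymin -120.8 ymax 24.5 xmin -2.9
tool shear 58.2 -32.2 [-2.6  1.1  6. ] [640.5 -52.8  51.2]
```

```bash
python3 -m creep '[[[0.0005,0.002,0,0],[0.0005,0.004,0,0],[0.0005,0.006,0,0],[0.001,0.008,0,0],[0.001,0.010,0,0]]]';python3 tr.py
```

```text
time_s: 7.95
position: [641.1, -54.2, 51.5]
ee_rot: [[0.986, -0.169, 0.002], [-0.169, -0.986, 0.01], [0.0, -0.01, -1.0]]
force: [-1.1, 14.5, 5.2]
finger_gap: 42.2
grasp_force: 0.1
far edge slope(yaw err) 0.0028 x at y=-60 93.2 n 19 35 ymin -119.8 ymax 24.4 xmin -2.8
tool shear 58.8 -33.5 [-0.6 11.1  4.6] [641.  -54.2  51.5]
```

The 14 N of side force means the gripper body hit the raised hold-down bar; the sheet did not move. I'll back off, lift, shut the fingers and press farther left.

```bash
python3 -m creep '[[[0,-0.009,-0.001,0],[0,-0.009,-0.005,0],[-0.003,-0.015,-0.012,-0.01],[-0.008,-0.03,-0.015,-0.03],[-0.014,-0.041,-0.015,-0.057]]]' -1
python3 -m creep '[[[0,0,0,0],[0,0,0,0],[0,0,0,0],[0,0,0,0],[0,0,0,0]]]'; python3 tr.py
python3 - <<'E'
from h import *
im=dict(np.load('last_wrist.npz'))
c=np.clip(cv2.resize(im['color'][:,:,::-1],(800,500),interpolation=cv2.INTER_CUBIC)*1.5,0,255).astype(np.uint8)
cv2.imwrite('pics/w3.png',c)
t=cap('top'); z=[atdepth(t,p)[2] for p in ((361,239),(360,238),(359,238))]; print('pad z',np.round(z,1))
E
```

```text
time_s: 8.42
position: [634.0, -18.9, 66.5]
ee_rot: [[0.993, -0.116, 0.002], [-0.116, -0.993, 0.0], [0.002, -0.001, -1.0]]
force: [-0.2, 0.6, 0.8]
finger_gap: -0.4
grasp_force: 0.0
time_s: 8.83
position: [633.4, -21.0, 65.5]
ee_rot: [[0.993, -0.118, -0.0], [-0.118, -0.993, -0.001], [-0.0, 0.001, -1.0]]
force: [-0.4, 0.5, -0.5]
finger_gap: -0.2
grasp_force: 0.0
far edge slope(yaw err) -0.0193 x at y=-60 93.6 n 21 38 ymin -133.7 ymax 25.3 xmin -3.8
tool shear 47.5 -1.3 [-0.8 -0.8  0.1] [633.5 -20.8  65.5]
pad z [530.6 532.6 536.6]
```

View pics/w3.png

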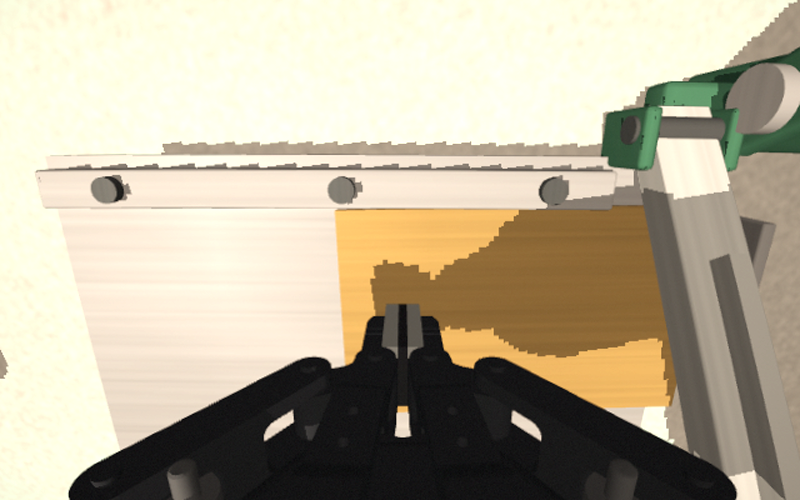

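The sheet lies along the fence: its far edge is at row 209 and the fence foot at row 208. The shut fingers stand over the sheet's left part at (403,330), clear of the bar. Pressing down now.

```bash
python3 -m creep '[[[0,0,0.003,0],[0,0,0.006,0],[0,0,0.008,0],[0,0,0.0085,0],[0,0,0.009,0]]]'
python3 -m creep '[[[0,0,0.0004,0],[0,0,0.0008,0],[0,0,0.0012,0],[0,0,0.0016,0],[0,0,0.002,0]]]'
```

```text
time_s: 9.35
position: [633.3, -19.7, 56.4]
ee_rot: [[0.993, -0.117, -0.001], [-0.117, -0.993, -0.0], [-0.001, 0.0, -1.0]]
force: [-0.2, -0.3, 0.0]
finger_gap: 0.0
grasp_force: 0.0
time_s: 9.77
position: [633.6, -19.7, 54.8]
ee_rot: [[0.993, -0.117, 0.0], [-0.117, -0.993, -0.0], [0.0, 0.0, -1.0]]
force: [-0.0, -0.1, -0.5]
finger_gap: -0.2
grasp_force: 0.0
```

```bash
python3 -m creep '[[[0,0,0.0004,0],[0,0,0.0008,0],[0,0,0.0012,0],[0,0,0.0014,0],[0,0,0.0016,0]]]'
```

```text
time_s: 10.18
position: [633.5, -19.7, 53.1]
ee_rot: [[0.993, -0.117, -0.0], [-0.117, -0.993, -0.0], [-0.0, 0.0, -1.0]]
force: [-0.1, 0.5, -0.7]
finger_gap: -0.2
grasp_force: 0.0
```

```bash
python3 -m creep '[[[0,0,0.0003,0],[0,0,0.0006,0],[0,0,0.0009,0],[0,0,0.0012,0],[0,0,0.0014,0]]]'
```

```text
time_s: 10.6
position: [633.5, -19.7, 53.0]
ee_rot: [[0.993, -0.117, 0.0], [-0.117, -0.993, -0.0], [0.0, 0.0, -1.0]]
force: [-2.9, -0.4, 8.1]
finger_gap: 0.2
grasp_force: 3.9
```

```bash
python3 -m creep '[[[0,0,-0.0002,0],[0,0,-0.0003,0],[0,0.001,-0.0003,0],[0.0002,0.002,-0.0003,0],[0.0004,0.004,-0.0003,0]]]'
python3 -m creep '[[[0,0.001,0,0],[0,0.002,0,0],[0,0.003,0,0],[0,0.004,0,0],[0,0.005,0,0]]]'; python3 tr.py
```

```text
time_s: 11.02
position: [634.3, -21.6, 53.1]
ee_rot: [[0.993, -0.115, 0.002], [-0.115, -0.993, 0.002], [0.002, -0.003, -1.0]]
force: [-0.6, 2.2, 5.4]
finger_gap: 0.1
grasp_force: 2.5
time_s: 11.43
position: [634.3, -27.7, 53.1]
ee_rot: [[0.993, -0.116, 0.003], [-0.116, -0.993, 0.001], [0.003, -0.002, -1.0]]
force: [-0.1, 2.5, 6.0]
finger_gap: -0.1
grasp_force: 2.5
far edge slope(yaw err) -0.0169 x at y=-60 93.5 n 21 38 ymin -133.6 ymax 24.6 xmin -3.9
tool shear 49.1 -8.4 [0.  1.1 3.8] [634.3 -28.1  53.1]
```

```bash
python3 -m creep '[[[-0.0005,0,0.0002,0],[-0.001,0,0.0004,0],[-0.001,0.001,0.0004,0],[-0.001,0.002,0.0004,0],[-0.001,0.003,0.0004,0]]]'; python3 tr.py
python3 -m creep '[[[0,0.001,0,0],[0,0.002,0,0],[0,0.003,0,0],[0,0.004,0,0],[0,0.005,0,0]]]'; python3 tr.py
```

```text
time_s: 11.9
position: [633.5, -30.4, 53.0]
ee_rot: [[0.993, -0.116, 0.005], [-0.116, -0.993, 0.002], [0.004, -0.002, -1.0]]
force: [-0.9, 3.1, 5.0]
finger_gap: 0.2
grasp_force: 2.9
far edge slope(yaw err) -0.0256 x at y=-60 93.5 n 21 38 ymin -133.7 ymax 24.5 xmin -3.6
tool shear 48.6 -11.1 [0.7 2.2 5.4] [633.5 -30.7  53.1]
time_s: 12.37
position: [632.8, -35.2, 53.0]
ee_rot: [[0.993, -0.116, 0.004], [-0.116, -0.993, 0.002], [0.004, -0.002, -1.0]]
force: [0.0, 2.5, 5.7]
finger_gap: -0.1
grasp_force: 3.0
far edge slope(yaw err) -0.0439 x at y=-60 93.4 n 21 38 ymin -133.9 ymax 24.5 xmin -3.8
tool shear 48.5 -16.0 [-0.3  2.2  6.1] [632.8 -35.5  53.1]
```

```bash
python3 - <<'E'
from tr import *
im=dict(np.load('last_wrist.npz')); m,p=sheet(im); q=np.c_[(p-O)@X,(p-O)@Y]
for a in range(-136,28,8):
    s=q[(q[:,1]>=a)&(q[:,1]<a+8)]
    if len(s): print(a+4,s[:,0].max().round(1),end=' | ')
c=np.clip(cv2.resize(im['color'][120:340,400:640,::-1],None,fx=3.3,fy=2.7,interpolation=cv2.INTER_CUBIC)*1.5,0,255).astype(np.uint8)
c=im['color'][130:340,390:640,::-1]
c=cv2.resize(c,None,fx=2.8,fy=2.8,interpolation=cv2.INTER_CUBIC); c=np.clip(c*1.7,0,255).astype(np.uint8)
cv2.imwrite('pics/w4.png',c)
E
```

```text
-132 14.3 | -124 38.1 | -116 61.1 | -108 83.7 | -100 95.5 | -92 95.5 | -84 93.5 | -76 93.5 | -68 93.5 | -60 93.5 | -52 93.4 | -44 93.4 | -36 93.9 | -28 93.9 | -20 93.9 | -12 93.9 | -4 93.9 | 4 93.9 | 12 93.9 | 20 93.9 | 28 93.9 |
```

View pics/w4.png

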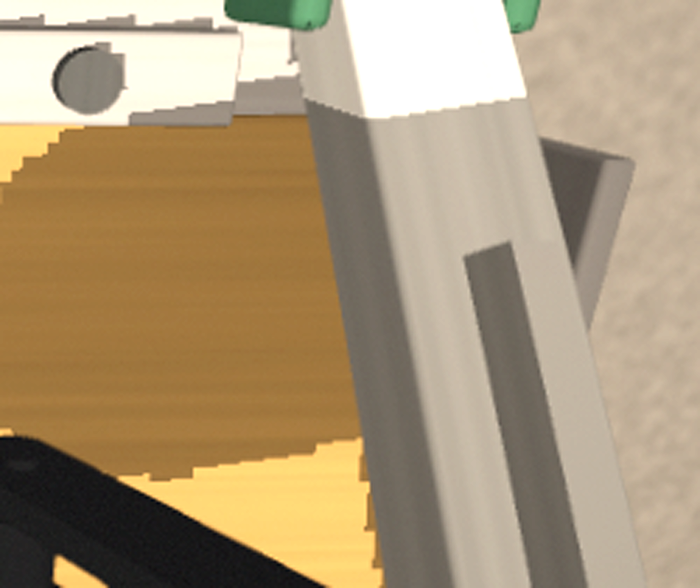

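The far edge is flush: it reads 95.5 mm where the fence doesn't hide it. The right end is at about −135, 13 mm short of the stop (−148.5), and the pads were slipping at about 5.5 N. I'll lift, move left, and press at about 8 N, sliding below 12 mm/s.

```bash
python3 -m creep '[[[0,0,-0.002,0],[0,0,-0.005,0],[-0.002,-0.008,-0.006,0],[-0.004,-0.016,-0.006,0],[-0.005,-0.022,-0.006,0]]]'
python3 -m creep '[[[0,0,0.002,0],[0,0,0.0035,0],[0,0,0.0045,0],[0,0,0.0052,0],[0,0,0.0055,0]]]'
python3 -m creep '[[[0,0,0.0002,0],[0,0,0.0004,0],[0,0,0.0006,0],[0,0,0.0006,0],[0,0,0.0006,0]]]'
```

```text
time_s: 12.83
position: [627.9, -12.5, 57.3]
ee_rot: [[0.993, -0.116, -0.001], [-0.116, -0.993, 0.001], [-0.001, -0.001, -1.0]]
force: [0.5, 1.0, 0.2]
finger_gap: 0.5
grasp_force: 0.0
time_s: 13.25
position: [628.5, -13.7, 53.1]
ee_rot: [[0.993, -0.117, -0.0], [-0.117, -0.993, 0.0], [-0.0, -0.0, -1.0]]
force: [-2.3, 1.6, 6.9]
finger_gap: 0.1
grasp_force: 3.4
time_s: 13.67
position: [628.6, -13.8, 53.0]
ee_rot: [[0.993, -0.117, 0.0], [-0.117, -0.993, 0.0], [0.0, -0.0, -1.0]]
force: [-2.6, 1.7, 7.8]
finger_gap: -0.0
grasp_force: 3.7
```

```bash
python3 -m creep '[[[0,0.0008,0.0001,0],[0,0.0016,0.0001,0],[0,0.0024,0.0002,0],[0,0.0032,0.0002,0],[0,0.004,0.0002,0]]]'; python3 tr.py
```

```text
time_s: 14.08
position: [629.6, -16.4, 53.1]
ee_rot: [[0.993, -0.116, 0.004], [-0.116, -0.993, 0.002], [0.003, -0.003, -1.0]]
force: [-0.3, 2.3, 5.4]
finger_gap: -0.2
grasp_force: 2.7
far edge slope(yaw err) -0.0141 x at y=-60 93.9 n 21 38 ymin -134.2 ymax 23.5 xmin -3.6
tool shear 43.1 2.3 [-0.7  2.1  6.5] [629.6 -16.8  53.1]
```

```bash
python3 -m creep '[[[0,0.0006,0.0002,0],[0,0.0012,0.0004,0],[0,0.002,0.0005,0],[0,0.0028,0.0005,0],[0,0.0036,0.0005,0]]]'; python3 tr.py
```

```text
time_s: 14.55
position: [629.4, -18.9, 53.1]
ee_rot: [[0.993, -0.116, 0.004], [-0.116, -0.993, 0.004], [0.004, -0.004, -1.0]]
force: [-1.6, 3.2, 7.7]
finger_gap: -0.2
grasp_force: 3.7
far edge slope(yaw err) -0.0461 x at y=-60 93.7 n 21 38 ymin -136.4 ymax 21.4 xmin -4.0
tool shear 43.2 -0.2 [-1.1  2.4  7.7] [629.3 -19.3  53. ]
```

```bash
python3 -m creep '[[[0,0.0008,0.0001,0],[0,0.0016,0.0001,0],[0,0.0024,0.0001,0],[0,0.0032,0.0001,0],[0,0.004,0.0001,0]]]'; python3 -m creep '[[[0,0.0008,0,0],[0,0.0016,0,0],[0,0.0024,0,0],[0,0.0032,0,0],[0,0.004,0,0]]]'; python3 tr.py
```

```text
time_s: 15.02
position: [628.9, -22.8, 53.1]
ee_rot: [[0.993, -0.116, 0.004], [-0.116, -0.993, 0.004], [0.004, -0.004, -1.0]]
force: [-1.2, 4.1, 7.7]
finger_gap: -0.0
grasp_force: 3.9
time_s: 15.43
position: [628.4, -26.7, 53.1]
ee_rot: [[0.993, -0.116, 0.004], [-0.116, -0.993, 0.004], [0.004, -0.004, -1.0]]
force: [-0.9, 3.9, 7.3]
finger_gap: 0.0
grasp_force: 3.9
far edge slope(yaw err) -0.1274 x at y=-60 93.7 n 21 37 ymin -139.5 ymax 13.6 xmin -4.0
tool shear 43.1 -8.0 [-1.8  4.2  7.7] [628.4 -27.   53. ]
```

```bash
cat > ed.py <<'E'
from tr import *
im=dict(np.load('last_wrist.npz')); m,p=sheet(im); q=np.c_[(p-O)@X,(p-O)@Y]
for a in range(-152,28,8):
    s=q[(q[:,1]>=a)&(q[:,1]<a+8)]
    if len(s): print(a+4,s[:,0].max().round(1),end=' | ')
E
python3 ed.py; for i in 1; do python3 -m creep '[[[0,0.0005,0,0],[0,0.001,0,0],[0,0.0015,0,0],[0,0.002,0,0],[0,0.002,0,0]]]'; done; python3 tr.py;python3 ed.py
```

```text
-140 6.3 | -132 26.7 | -124 46.9 | -116 67.6 | -108 88.8 | -100 95.0 | -92 95.0 | -84 93.5 | -76 93.9 | -68 93.9 | -60 93.9 | -52 93.9 | -44 93.8 | -36 94.3 | -28 94.3 | -20 94.3 | -12 94.2 | -4 94.2 | 4 94.2 | 12 94.2 | time_s: 15.9
position: [628.1, -28.8, 53.0]
ee_rot: [[0.993, -0.116, 0.004], [-0.116, -0.993, 0.004], [0.004, -0.004, -1.0]]
force: [-1.8, 4.4, 7.7]
finger_gap: 0.2
grasp_force: 3.9
far edge slope(yaw err) -0.1188 x at y=-60 93.9 n 20 37 ymin -146.5 ymax 11.4 xmin -4.1
tool shear 43.1 -9.9 [-1.8  4.3  7.9] [628.2 -28.9  53.1]
-148 94.4 | -140 94.3 | -132 24.3 | -124 45.1 | -116 66.0 | -108 87.3 | -100 95.0 | -92 95.0 | -84 93.5 | -76 93.9 | -68 93.9 | -60 93.9 | -52 93.8 | -44 93.8 | -36 94.3 | -28 94.2 | -20 94.2 | -12 94.2 | -4 94.2 | 4 94.2 | 12 94.2 |
```

```bash
python3 -m creep '[[[0,0.0005,0,0],[0,0.001,0,0],[0,0.0015,0,0],[0,0.002,0,0],[0,0.002,0,0]]]'; python3 tr.py;python3 ed.py
```

```text
time_s: 16.37
position: [628.2, -31.3, 53.0]
ee_rot: [[0.993, -0.116, 0.005], [-0.116, -0.993, 0.003], [0.004, -0.004, -1.0]]
force: [-0.3, 3.6, 7.3]
finger_gap: -0.1
grasp_force: 3.7
far edge slope(yaw err) -0.1072 x at y=-60 93.7 n 21 38 ymin -147.9 ymax 10.2 xmin -3.8
tool shear 43.4 -12.3 [-1.   2.6  7.8] [628.2 -31.3  53. ]
-148 94.7 | -140 94.6 | -132 20.2 | -124 43.2 | -116 65.3 | -108 87.6 | -100 94.8 | -92 95.2 | -84 93.8 | -76 93.8 | -68 93.7 | -60 93.7 | -52 94.1 | -44 94.1 | -36 94.1 | -28 94.1 | -20 94.1 | -12 94.1 | -4 94.1 | 4 94.1 | 12 94.6 |
```

```bash
python3 -m creep '[[[0.0002,0.0005,0,0],[0.0006,0.001,0,0],[0.001,0.0015,0,0],[0.0015,0.002,0,0],[0.002,0.002,0,0]]]'; python3 tr.py;python3 ed.py
python3 - <<'E'
from h import *
im=dict(np.load('last_wrist.npz'))
c=im['color'][130:250,440:600,::-1]
c=cv2.resize(c,None,fx=4.8,fy=4.8,interpolation=cv2.INTER_CUBIC); c=np.clip(c*1.8,0,255).astype(np.uint8)
cv2.imwrite('pics/w5.png',c)
E
```

```text
time_s: 16.83
position: [629.0, -33.1, 53.1]
ee_rot: [[0.993, -0.116, 0.003], [-0.116, -0.993, 0.003], [0.002, -0.004, -1.0]]
force: [-3.3, 2.7, 10.3]
finger_gap: 0.2
grasp_force: 4.8
far edge slope(yaw err) -0.0497 x at y=-60 93.6 n 20 37 ymin -147.9 ymax 10.2 xmin -4.2
tool shear 44.5 -14.0 [-1.4  3.8  8.9] [629.  -33.1  53. ]
-148 94.7 | -140 94.7 | -132 18.8 | -124 40.7 | -116 63.7 | -108 86.2 | -100 94.9 | -92 95.3 | -84 93.9 | -76 93.8 | -68 93.8 | -60 93.8 | -52 93.8 | -44 93.8 | -36 93.7 | -28 94.2 | -20 94.2 | -12 94.2 | -4 94.2 | 4 94.2 | 12 94.2 |
```

View pics/w5.png

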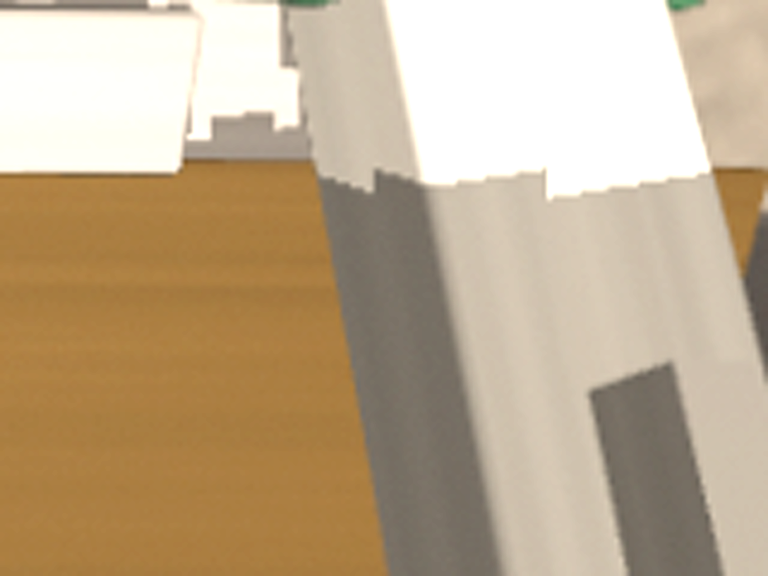

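The sheet has stalled against the stop: its left corner stays at 10.2 while the tool moves on, so the fingers now slip. Next I'll lift straight off and check the fence gap from a better vantage point.

```bash
python3 -m creep '[[[0,0,-0.002,0],[0,0,-0.005,0],[-0.01,-0.005,-0.02,0],[-0.03,-0.01,-0.045,0],[-0.06,-0.01,-0.07,0]]]'; python3 -m creep '[[[-0.01,0,-0.01,0],[-0.01,0,-0.02,0],[-0.01,0,-0.02,0],[-0.01,0,-0.02,0],[-0.01,0,-0.02,0]]]'; python3 tr.py; python3 ed.py
python3 - <<'E'
from h import *
im=dict(np.load('last_wrist.npz'))
from tr import *
def pix(p):
    R=np.array(im['rvec'],float);q,_=cv2.projectPoints(np.array([p],float),R,np.array(im['tvec'],float),im['camera_matrix'],np.array([0.,0,0,0]))
    u=(q[0,0]-im['camera_matrix'][:2,2])/im['camera_matrix'][0,0]; u=u*(1+float(im['k1'])*(u@u)); return u*im['camera_matrix'][0,0]+im['camera_matrix'][:2,2]
for xs,ys in ((95,10),(95,-84),(95,-148),(0,-148)): print(xs,ys,pix([*(O+xs*X+ys*Y),54]).round(1))
a=pix([*(O+95*X+10*Y),54]);b=pix([*(O+95*X-150*Y),54])
u0,u1=int(min(a[0],b[0]))-20,int(max(a[0],b[0]))+25; v0=int(min(a[1],b[1]))-25; print(u0,u1,v0)
c=im['color'][v0:v0+60,u0:u1,::-1]; k=790/(u1-u0)
c=cv2.resize(c,None,fx=k,fy=k*2,interpolation=cv2.INTER_CUBIC)[:590]; c=np.clip(c*1.8,0,255).astype(np.uint8); print(k)
cv2.imwrite('pics/w6.png',c)
E
```

```text
time_s: 17.3
position: [569.9, -18.9, 120.2]
ee_rot: [[0.993, -0.118, -0.001], [-0.118, -0.993, 0.001], [-0.001, -0.001, -1.0]]
force: [0.2, 1.1, 1.0]
finger_gap: -0.4
grasp_force: 0.0
time_s: 17.72
position: [559.9, -18.5, 139.6]
ee_rot: [[0.993, -0.118, -0.001], [-0.118, -0.993, -0.0], [-0.001, 0.0, -1.0]]
force: [-0.6, 0.0, 0.2]
finger_gap: 0.2
grasp_force: 0.0
far edge slope(yaw err) -0.0454 x at y=-60 94.2 n 20 37 ymin -148.5 ymax 10.3 xmin -4.8
tool shear -26.2 -7.5 [-0.9 -0.7 -0.4] [559.6 -18.4 139.3]
-148 93.8 | -140 93.8 | -132 -3.2 | -124 25.8 | -116 53.0 | -108 77.8 | -100 93.8 | -92 93.8 | -84 94.3 | -76 94.2 | -68 94.8 | -60 94.7 | -52 94.7 | -44 94.7 | -36 94.6 | -28 94.6 | -20 94.6 | -12 94.6 | -4 94.6 | 4 94.7 | 12 94.7 | 95 10 [294.6  41.5]
95 -84 [431.9  41.8]
95 -148 [523.3  43.2]
0 -148 [502.1 178. ]
274 551 16
2.851985559566787
```

View pics/w6.png

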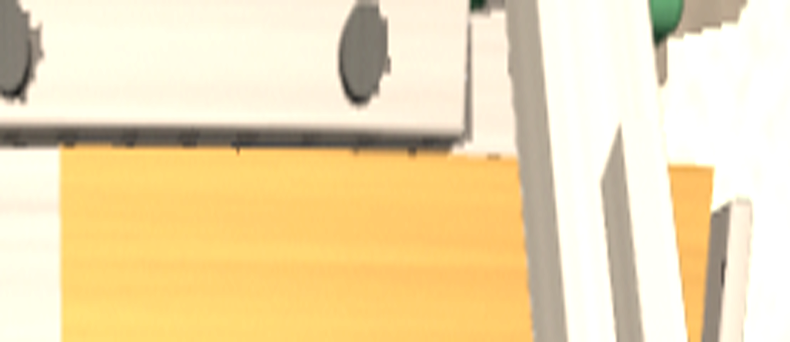

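This was my tenth and last picture. It shows the far edge near the fence foot (row 147 on the left, 166 on the right), with the stop face at about (716,210), close to the sheet's right end at about (707,210). From here I'll use numbers only.

```bash
python3 - <<'E'
from h import *
from tr import *
im=dict(np.load('last_wrist.npz'))
for v in (46,50,54,60,66,72,78,84,90,100,110):
    r=im['color'][v,500:542].astype(int); 
    print(v,' '.join(('B' if x[0]-x[2]>60 else '')+str(x.sum()//3) for x in r))
E
```

```text
46 149 150 149 150 151 153 151 143 117 B102 B101 B101 B101 B101 B100 B100 B100 B100 B100 B100 B100 B100 B100 B102 133 158 157 155 155 155 156 156 155 156 156 157 155 154 152 151 152 154
50 150 150 150 150 150 152 153 151 142 112 B103 B102 B103 B102 B102 B102 B102 B102 B102 B102 B102 B101 B101 B116 156 155 154 154 154 154 155 148 133 135 137 139 139 153 157 156 155 156
54 150 150 150 150 150 150 152 153 151 144 108 B104 B104 B103 B104 B103 B104 B104 B104 B104 B104 B105 B103 79 76 75 73 75 77 91 131 137 138 136 136 134 131 121 146 158 157 157
60 150 150 150 150 150 150 150 152 153 152 148 130 B100 B100 B101 B100 B101 B100 B100 B100 B100 B99 83 75 74 74 75 75 86 134 138 138 137 135 133 133 127 138 158 158 159 160
66 151 150 150 150 150 151 151 151 150 154 152 151 145 B98 B102 B103 B102 B102 B102 B102 B99 86 75 75 74 75 77 82 132 140 138 137 136 134 132 134 145 156 155 155 154 155
72 151 151 151 151 151 151 151 151 151 151 153 154 152 151 109 B106 B107 B106 B106 B103 91 75 76 75 76 77 96 129 140 139 137 136 134 132 129 151 155 154 154 156 155 155
78 126 149 151 151 151 150 151 151 151 151 150 152 154 152 150 131 B104 B104 B103 93 76 76 75 75 74 95 128 140 139 138 136 134 133 121 152 157 157 157 157 157 157 157
84 95 113 142 151 151 151 151 151 151 151 151 151 151 154 153 151 149 B101 87 76 77 75 75 76 97 129 140 140 138 136 134 132 122 150 157 157 159 160 160 158 157 157
90 93 95 108 137 151 152 152 151 151 151 151 151 152 151 153 153 152 152 99 76 74 75 71 77 132 140 141 140 137 135 136 127 148 158 156 156 156 158 160 161 161 159
100 90 91 93 95 106 136 151 152 152 152 152 152 152 151 152 151 153 154 152 151 123 75 126 140 141 140 138 136 135 130 137 157 157 157 157 158 158 157 158 157 156 156
110 93 92 90 91 93 95 105 135 152 152 152 152 152 151 152 152 152 151 153 154 152 151 140 140 139 137 135 134 123 156 157 147 122 112 92 92 92 94 95 94 94 93
```

```bash
python3 - <<'E'
from h import *
im=dict(np.load('last_wrist.npz'))
for u in (290,300,320,340,360,380,400,415,425,430,440,450,510,515,520):
    r=im['color'][34:52,u].astype(int); print(u,' '.join(('B' if x[0]-x[2]>60 else '')+str(x.sum()//3) for x in r))
E
```

```text
290 141 145 137 114 66 50 49 68 136 142 144 146 143 142 140 141 139 136
300 140 144 140 117 64 42 42 68 B111 B113 B113 B114 B114 B116 B114 B113 B113 B113
320 140 142 140 120 65 42 42 46 B110 B112 B113 B114 B115 B115 B114 B113 B112 B112
340 138 140 141 123 72 43 41 46 B108 B112 B112 B113 B114 B115 B114 B113 B112 B111
360 137 139 141 128 80 44 42 41 B104 B111 B112 B113 B115 B113 B113 B112 B111 B110
380 136 137 139 127 90 50 42 42 B99 B109 B111 B113 B113 B112 B112 B112 B111 B109
400 86 132 138 132 101 57 41 41 78 B102 B109 B111 B111 B111 B110 B112 B110 B108
415 134 134 136 133 112 76 49 47 73 B99 B108 B110 B111 B110 B110 B111 B109 B109
425 133 134 134 132 116 81 41 42 68 B96 B106 B108 B110 B110 B109 B110 B109 B108
430 134 134 134 132 118 86 48 47 65 B97 B106 B108 B110 B109 B109 B109 B109 B108
440 135 135 134 134 135 138 139 137 132 115 B105 B107 B108 B108 B107 B108 B109 B108
450 135 135 134 134 135 137 139 137 133 116 B102 B106 B108 B108 B106 B106 B109 B108
510 155 155 156 157 158 159 158 156 155 153 138 B98 B101 B103 B103 B102 B103 B104
515 153 156 158 159 158 158 156 155 153 152 138 B98 B100 B103 B103 B102 B102 B103
520 152 153 153 154 155 156 157 157 157 155 155 B104 B100 B103 B102 B103 B102 B103
```

The numbers settle it. The sheet edge is parallel to the fence's top edge (4.3, 4.2 and 4.1 px apart) with the dark face directly beside it. At the stop, the brass meets the dark face with no gap. The sheet is home, so I'll go up and over to the hold-down pad.

```bash
python3 -m creep '[[[0,0,-0.035,0],[0,0,-0.07,0],[0,0,-0.105,0],[-0.015,0.03,-0.115,0],[-0.03,0.065,-0.115,0]]]'; python3 -m creep '[[[-0.03,0.03,0,0],[-0.03,0.032,0,0],[-0.03,0.032,0,0],[-0.03,0.032,0,0],[-0.03,0.032,0,0]]]'; python3 - <<'E'
from tr import *
s=robot.sense();d=np.array(s['position'][:2])-O;print('tool shear',(d@X).round(1),(d@Y).round(1))
im=dict(np.load('last_top.npz'))
for p in ((361,234),(361,237),(361,239),(361,242),(365,239),(358,239)):
    w=atdepth(im,p); print(p,w.round(1),((w[:2]-O)@X).round(1),((w[:2]-O)@Y).round(1))
E
```

```text
time_s: 18.18
position: [525.6, -75.5, 258.9]
ee_rot: [[0.994, -0.109, 0.008], [-0.109, -0.994, 0.002], [0.008, -0.003, -1.0]]
force: [0.2, -1.7, -0.7]
finger_gap: -0.0
grasp_force: 0.0
time_s: 18.6
position: [489.7, -105.5, 255.4]
ee_rot: [[0.993, -0.115, -0.0], [-0.115, -0.993, 0.002], [-0.0, -0.002, -1.0]]
force: [-0.1, 0.2, -0.3]
finger_gap: -0.5
grasp_force: 0.0
tool shear -85.5 -102.1
(361, 234) [498.7 -81.4 516.7] -79.4 -77.2
(361, 237) [493.4 -81.  522.7] -84.7 -77.4
(361, 239) [490.  -80.4 530.6] -88.1 -77.2
(361, 242) [484.7 -80.3 533.1] -93.4 -77.7
(365, 239) [ 481.4 -117.   218.4] -92.4 -114.6
(358, 239) [490.1 -74.2 541.2] -88.7 -71.0
```

```bash
python3 -m creep '[[[-0.003,0.002,0.01,0],[-0.006,0.002,0.02,0],[-0.006,0.002,0.027,0],[-0.006,0.002,0.031,0],[-0.006,0.002,0.034,0]]]'; python3 -m creep '[[[0,0,0.001,0],[0,0,0.002,0],[0,0,0.003,0],[0,0,0.004,0],[0,0,0.005,0]]]'
```

```text
time_s: 19.02
position: [483.3, -107.1, 221.6]
ee_rot: [[0.993, -0.115, 0.0], [-0.115, -0.993, 0.001], [0.0, -0.001, -1.0]]
force: [-0.7, 0.6, 2.3]
finger_gap: -0.3
grasp_force: 1.0
time_s: 19.43
position: [482.8, -108.3, 217.1]
ee_rot: [[0.993, -0.117, 0.001], [-0.117, -0.993, -0.0], [0.001, 0.0, -1.0]]
force: [-0.6, 0.2, 2.0]
finger_gap: 0.1
grasp_force: 1.0
```

```bash
python3 -m creep '[[[-0.004,0,0.008,0],[-0.008,0,0.016,0],[-0.012,0,0.024,0],[-0.016,0,0.032,0],[-0.019,0,0.040,0]]]'; python3 -m creep '[[[-0.003,0,0.008,0],[-0.006,0,0.016,0],[-0.009,0,0.024,0],[-0.012,0,0.032,0],[-0.014,0,0.040,0]]]';  python3 -m creep '[[[-0.002,0,0.008,0],[-0.004,0,0.016,0],[-0.006,0,0.024,0],[-0.007,0,0.032,0],[-0.008,0,0.040,0]]]'
```

```text
time_s: 19.85
position: [462.3, -106.1, 175.5]
ee_rot: [[0.993, -0.117, -0.002], [-0.117, -0.993, -0.0], [-0.002, 0.0, -1.0]]
force: [0.7, -0.0, 2.2]
finger_gap: -0.2
grasp_force: 1.1
time_s: 20.27
position: [449.3, -104.5, 135.9]
ee_rot: [[0.993, -0.117, -0.0], [-0.117, -0.993, -0.0], [-0.0, 0.0, -1.0]]
force: [-0.9, 0.7, 2.4]
finger_gap: -0.3
grasp_force: 1.0
time_s: 20.68
position: [441.5, -103.5, 95.9]
ee_rot: [[0.993, -0.117, -0.0], [-0.117, -0.993, -0.0], [-0.0, 0.0, -1.0]]
force: [-0.9, -0.6, 3.0]
finger_gap: 0.2
grasp_force: 1.0
```

```bash
python3 -m creep '[[[0,0,0.005,0],[0,0,0.010,0],[0,0,0.013,0],[0,0,0.015,0],[0,0,0.016,0]]]'; python3 -m creep '[[[0,0,0.001,0],[0,0,0.002,0],[0,0,0.003,0],[0,0,0.004,0],[0,0,0.004,0]]]'
```

```text
time_s: 21.1
position: [441.6, -103.4, 80.5]
ee_rot: [[0.993, -0.117, -0.001], [-0.117, -0.993, 0.0], [-0.001, -0.0, -1.0]]
force: [-1.3, -0.1, 2.0]
finger_gap: 0.1
grasp_force: 0.9
time_s: 21.52
position: [442.1, -103.4, 76.9]
ee_rot: [[0.993, -0.117, 0.001], [-0.117, -0.993, -0.0], [0.001, -0.0, -1.0]]
force: [-1.3, 0.5, 1.8]
finger_gap: -0.2
grasp_force: 1.0
```

```bash
python3 -m creep '[[[0,0,0.0005,0],[0,0,0.001,0],[0,0,0.0015,0],[0,0,0.002,0],[0,0,0.002,0]]]'
```

```text
time_s: 21.93
position: [442.2, -103.5, 76.8]
ee_rot: [[0.993, -0.117, 0.001], [-0.117, -0.993, -0.001], [0.001, 0.001, -1.0]]
force: [-6.4, 1.8, 16.7]
finger_gap: 0.2
grasp_force: 8.0
```

The bar is on its end stop: 16.7 N, pad at z = 76.8 mm. I'll lift straight off and check the sheet.

```bash
python3 -m creep '[[[0,0,-0.003,0],[0,0,-0.010,0],[0,0,-0.03,0],[0,0,-0.06,0],[0.01,-0.02,-0.09,0]]]'; python3 -m creep '[[[0.03,-0.03,0,0],[0.06,-0.06,0,0],[0.09,-0.09,0,0],[0.095,-0.09,0,0],[0.095,-0.09,0,0]]]'; python3 -m creep '[[[0,0,0,0],[0,0,0,0],[0,0,0,0],[0,0,0,0],[0,0,0,0]]]'; python3 tr.py; python3 ed.py; python3 - <<'E'
from tr import *
im=dict(np.load('last_wrist.npz'));K=im['camera_matrix']
def pix(p):
    q,_=cv2.projectPoints(np.array([p],float),np.array(im['rvec'],float),np.array(im['tvec'],float),np.eye(3),None); u=q[0,0]; return u*(1+float(im['k1'])*(u@u))*K[0,0]+K[:2,2]
for ys in (8,-20,-50,-80,-143):
    u,v=pix([*(O+95*X+ys*Y),54]).round().astype(int); r=im['color'][v-8:v+9,u].astype(int); print(ys,u,v-8,' '.join(('B' if x[0]-x[2]>60 else '')+str(x.sum()//3) for x in r))
for xs in (80,60,40,20):
    u,v=pix([*(O+xs*X-149*Y),54]).round().astype(int); r=im['color'][v,u-12:u+14].astype(int); print(xs,u-12,v,' '.join(('B' if x[0]-x[2]>60 else '')+str(x.sum()//3) for x in r))
u,v=pix([*(O-135*X-105*Y),77]); print('pad',atdepth(im,(u,v)).round(1)); u,v=pix([*(O-60*X-105*Y),67]); print('bar',atdepth(im,(u,v)).round(1))
u,v=pix([*(O+40*X-105*Y),67]); print('bar',atdepth(im,(u,v)).round(1))
E
```

```text
time_s: 22.35
position: [451.5, -89.1, 164.9]
ee_rot: [[0.992, -0.124, -0.004], [-0.124, -0.992, -0.003], [-0.004, 0.003, -1.0]]
force: [0.3, -0.6, -0.1]
finger_gap: 0.1
grasp_force: 0.0
time_s: 22.77
position: [561.2, -3.4, 164.6]
ee_rot: [[0.994, -0.112, 0.002], [-0.112, -0.994, 0.003], [0.002, -0.003, -1.0]]
force: [-0.5, 0.2, 0.2]
finger_gap: -0.1
grasp_force: 0.0
time_s: 23.18
position: [558.4, -7.6, 165.0]
ee_rot: [[0.993, -0.119, 0.0], [-0.119, -0.993, -0.001], [0.0, 0.001, -1.0]]
force: [0.0, 0.4, 0.4]
finger_gap: 0.3
grasp_force: 0.0
far edge slope(yaw err) -0.01 x at y=-60 94.3 n 31 31 ymin -148.6 ymax 10.2 xmin -4.4
tool shear -28.6 3.4 [0.3 0.  0.7] [558.5  -7.3 165. ]
-148 93.6 | -140 93.5 | -132 93.4 | -124 93.3 | -92 93.6 | -84 94.2 | -76 94.9 | -68 94.8 | -60 94.8 | -52 94.7 | -44 94.7 | -36 94.6 | -28 94.6 | -20 94.6 | -12 94.6 | -4 94.6 | 4 94.6 | 12 94.6 | 8 314 37 133 133 135 137 125 90 42 38 44 B106 B106 B107 B108 B108 B108 B107 B107
-20 351 37 130 131 131 134 131 105 49 38 38 B104 B105 B106 B108 B108 B107 B106 B105
-50 390 38 127 129 130 132 116 70 39 39 B79 B100 B104 B106 B106 B105 B106 B104 B103
-80 429 38 124 125 127 128 123 94 44 40 66 B92 B100 B102 B103 B103 B102 B103 B102
-143 510 39 149 149 152 151 150 149 146 144 141 125 B93 B96 B97 B97 B97 B98 B99
80 502 68 B97 B96 B96 B96 B96 B96 B96 B96 B97 B96 B96 B94 88 70 70 70 70 63 100 131 131 130 128 126 126 125
60 498 95 B100 B100 B99 B100 B100 B99 B100 B99 B100 B100 B100 B99 85 71 70 70 71 77 126 134 133 131 129 127 128 131
40 495 120 B102 B102 B102 B101 B102 B101 B102 B102 B102 B102 B100 89 71 72 71 71 92 124 134 133 132 130 127 107 90 88
20 491 145 57 55 56 56 56 56 56 56 55 55 55 45 40 39 37 40 42 68 75 74 72 72 70 74 88 89
pad [566.3 -45.2 230. ]
bar [ 518.3 -108.3   74.6]
bar [ 614.5 -119.7   74.3]
```

```bash
python3 -c "
from workcell import robot
print(robot.close_job())"
```

```text
the job is handed in; nothing more can be done
None
```

The job is handed in at about 23 s of the 72 s, but no verdict came back: in the last wrist image the sheet was flush on the fence and against the stop with the hold-down bar flat. Once, the gripper bumped the raised bar at about 14 N, and the sheet did not move.

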